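# Seat a block in a drilling jig and lock it with the cam lever

### The arm

A 6-joint arm with a two-finger parallel gripper is mounted at the origin on a cart in front of the work surface, level with it; the furniture and walls round the work are solid. World frame = base frame: x ahead of the robot, y to its left, z up, the work surface at z = 0. Lengths are in m, angles in rad, forces in N, time in s.
With the tool pointing down it reaches from about 0.275 to 1 m from the base axis. Payload 8.4 kg.
Tool frame: the origin (TCP) lies at the very end of the fingers, on their centre line; the grasp point (between the pads) lies 19 mm behind it; z points along the fingers, y is the line along which they close (so a half turn about z gives the same grasp; the last joint's range is limited). The gripper opens to 85 mm and grips with 20 to 120 N. Pads are 22 mm wide; open, the fingers measure 114 mm over their backs; the gripper's body (76 mm by 85 mm) begins 54 mm behind the grasp point. The pads swing forward as they close: fully open they stand 13 mm farther back than shut.
Start: joints at [-1.148, 0.353, 1.633, -0, 1.155, -0.002], TCP at [0.258, -0.569, 0.2] pointing down, gripper open.
Joint ranges: [-2.63, 2.63], [-0.92, 2.1], [0.06, 2.66], [-1.3, 4.44], [0, 2.69], [-3.02, 3.02]. Speed limits (rad/s): [2.22, 2.22, 2.79, 3.14, 3.14, 3.14].

### API

Orientations are given as a unit quaternion [w, x, y, z].
In Python, from bench import monitor, imaging, env gives the robot as it stands. The module is installed in compiled form; this text tells all that it offers.
- The arm moves only by the tool jog_arm, never from a script. Its argument "moves" is a list of rows, each a list of 7 numbers: the turn, a rotation vector about the world's x, y, z in units of 6 degrees (1.0 is 6 degrees), then the shift along the world's x, y, z in units of 25 mm (1.0 is 25 mm), then the finger opening in mm, from 0 to 85.4. A call has 1 to 10 rows; each row shifts and turns the commanded pose from where the row before left it; what a row does not reach is not made up. A row lasts 1/10 s, in which the tool goes at most 50 mm and 8.59 degrees, less where a joint would pass 70% of its speed; a pose out of reach is approached as far as the arm can. A call is refused whole if a number of a shift passes 1 or a number of a turn 1, either way. A call with a gripper value outside its range is refused whole. The fingers move at their own pace and stop on an object; the grip force is fixed at half the most. Time passes only in rows, so rows that do not move let the fingers close. It gives the time, the measured TCP pose, the force, the opening and the grip force at its end, in the units of the state.
- monitor.state(): the state, without advancing time (a new reading comes with each control period).
- imaging.snapshot(name): name is "side" or "top"; returns (picture, depth): 420x560x3 uint8, red, green, blue; 420x560 float32, m along the optical axis (not along the pixel's ray), 0 where there is no reading.
- imaging.calibration(name): a dict with "camera_matrix" (3x3 intrinsics, pixels), "R" (3x3) and "t" (3): a world point X has camera coordinates R X + t. Camera axes: x right, y down, z forward; pixel columns grow to the right and rows downward; lengths in m; the calibration is good to about 2 mm. A picture is of the moment at which its call begins. calibration takes no time and is no camera call.
- env.hand_in(): hands the job in; it is judged then, once.
The state is a dict: "time": time; "joints": joint angles; "dq": joint speeds; "tau": joint torques, N m; "eef_pos": TCP position; "ee_rot": TCP orientation; "contact_force": force on the tool from outside, world axes, zero at the start; "wrist_torque": the same for the moment, N m; "grip_width": opening from 0.0 (shut) to 1.0 (fully open); "grip_force": force on a finger pad.
Only numpy, scipy, OpenCV 4.12 (cv2) and the standard library are available. Lean on these libraries where they do the work, as an engineer would, in place of code of your own. Each camera call takes 0.05 s, during which the arm holds its last target. There are 200 camera calls.

### The job

The short thick wooden block lying on the drilling jig has to be set up for drilling. Push it along the jig's base with the fingertips until it sits square and fully home against both the long back fence and the end stop, then push the cam lever round until the cam bears firmly on the block and stays there by itself. Only push: do not lift the block, and leave the other things on and round the jig where they are.

Things in the scene. Friction and masses are not known exactly. Their poses are not given: they have to be found in the camera images.
- jig: Drilling jig fixed to the bench: plywood board 210 (x) x 250 (y) x 15 mm on short feet. Origin below its centre at bench level; board top at z = 35 mm. Axes: x towards the fence (away from the bench's front edge), y along the fence, away from the end stop (to the robot's left), z up. Jig x, y, z in the entries below are in this frame, in mm.
- fence (a point): Middle of the fence's working face, at board level (jig 70, 5, 35), axes as the jig's. The fence is a straight aluminium bar along jig y from y = -108 to 118, 37 mm high above the board; the face looks to jig -x.
- stop (a point): Middle of the end stop's working face, at board level (jig 43, -100, 35), axes as the jig's. The stop is a small steel block, x = 21 to 65, 28 mm high above the board; the face looks to jig +y.
- bush (a point): Top centre of the drill bush (jig 52, -55, 84). Its steel drill plate sits on the fence and overhangs the block's final place: jig x = 42 to 90, y = -83 to -27, underside 37 mm above the board (3 mm over the block), bush top 49 mm above the board.
- home (a point): Point on the board's top (jig 52, -55, 35), axes as the jig's: the block's origin lies here, its long side along jig y, when it is fully home against fence and end stop.
- block: The workpiece: dark wooden block, 36 (its x) x 90 (its y) x 34 mm high, 0.1 to 0.2 kg, loose on the board. Origin at the centre of its underside. It starts in front of the fence, on the +y side of the cam, 40 to 70 mm short of home in jig x and 85 to 105 mm short in jig y, turned up to 0.35 rad from the fence's direction.
- cam_lever: Cam lever, turning about an upright axis; origin on the axis at the board's top, bar and ball knob along its own -x. Open, the bar points to jig -x; closing turns it clockwise seen from above, the bar swinging towards jig +y. It starts 0 to 0.35 rad closed. With the block home the cam meets it at about 1.4 rad and wedges; end of travel 1.75. Friction 0.1 N m, no spring; stays where left.
- cam_pivot (a point): Axis of the cam lever at the board's top (jig 17, -55, 35), axes as the jig's. Cam: steel disc of radius 18 mm, 7 mm eccentric, from 4 to 26 mm above the board; open, it leaves 41 to 42 mm to the fence for the 36 mm block to pass. The hub on the axis is 15 mm thick and stands to 44 mm above the board.
- lever_bar (a point): Point on the lever's bar to push sideways, 50 mm from the pivot's axis: centre of a level round steel bar 10 mm thick, 33 mm above the board, bare from 8 to 62 mm from the axis; a black ball knob 23 mm across sits at 75 mm. A sideways push of 6 to 12 N here sets the cam firmly.
- nut: Bystander: large hexagon nut, 30 x 34 x 16 mm, lying on the board near its front left corner. Origin at the centre of its underside.
- offcut: Bystander: flat dark wooden block, 45 (x) x 100 (y) x 20 mm, lying on the bench behind the fence. Origin at the centre of its underside.
- tape: Bystander: tape measure, 42 (x) x 78 (y) x 66 mm high, standing on the bench left of the jig. Origin at the centre of its underside.
- clip: Bystander: spring clip, 29 (x) x 68 (y) x 10 mm, lying on the bench left of the jig. Origin at the centre of its underside.
- marker: Bystander: marker pen, 131 x 13 mm, lying on the bench well to the right of the jig, near the switch end of the power strip. Origin at the centre of its underside.

How it is judged:
On the way, in this order (a step that is already met when the one before it is completed fails the run):
1. the block has been pushed to the end stop along the fence while the lever is still open (x of block in the frame of home above -0.006 m and y of block in the frame of home below 0.004 m and x of lever_bar in the frame of cam_pivot below -0.027 m), for 0.1 s.
2. the cam lever has been swung and its cam bears on the block (x of lever_bar in the frame of cam_pivot above -0.0227 m and contact force between cam_lever and block above 4 N), for 0.1 s.
At the end, for the whole second after the job is handed in: The block lies flat on the jig's board, its back face within 2.5 mm of the fence and its end within 2.5 mm of the end stop, square within 0.035 rad, at rest, with the cam lever swung past 1.1 rad and the cam by itself pressing on the block with more than 4 N (all of step 2 and x of block in the frame of home between -0.0025 and 0.003 m and y of block in the frame of home between -0.003 and 0.0025 m and angle between the y axis of block and the y axis of jig, either way round below 0.035 rad and z of block in the frame of home between -0.003 and 0.003 m and linear speed of block below 0.01 m/s); the robot touches nothing.
It fails at once if the block is lifted more than 8 mm off the jig's board or tipped (z of block in the frame of home above 0.008 m or angle between block's own z axis and vertical above 0.25 rad).
It fails at once if one of the bystanders (nut, flat offcut, tape measure, spring clip, marker) is moved more than 25 mm (distance of any of nut, offcut, tape, clip, marker from where it was at the start of the episode above 0.025 m).
It also fails if it takes over 67 s, if anything falls off the work surface, if the arm or the gripper's body presses on something with over 40 N, if the wrist force passes 120 N, or if a joint passes its speed limit or range.

## Working session

There is one attempt and no reset: what is moved stays moved. The work goes in short steps, Python scripts to look and compute and a tool call to move; the robot and the scene stay as the last step left them, time stands still between calls to the robot, and variables do not carry over. Pictures are saved under pics/ and viewed, at most 10 in all, crops included, and the job is handed in when it is done.

Besides the shell and the picture viewer there is one more tool, called after "Call:" as name(argument=value, ...) on one line, values as JSON. jog_arm: Moves the arm, as the interface text tells. Its arguments: {"type":"object","properties":{"moves":{"type":"array"}},"required":["moves"]}

```bash
mkdir -p pics
cat > h.py <<'E'
import numpy as np, cv2
from bench import monitor, imaging, env
def snap(n,f=None):
    p,d=imaging.snapshot(n)
    if f: cv2.imwrite('pics/'+f,p[:,:,::-1])
    return p,d
def pts(n,d):
    c=imaging.calibration(n);K=np.array(c['camera_matrix']);R=np.array(c['R']);t=np.array(c['t'])
    v,u=np.mgrid[:d.shape[0],:d.shape[1]]
    P=np.stack([(u-K[0,2])/K[0,0]*d,(v-K[1,2])/K[1,1]*d,d],-1)
    return (P-t)@R
def ray(n,uv,z):
    c=imaging.calibration(n);K=np.array(c['camera_matrix']);R=np.array(c['R']);t=np.array(c['t'])
    o=-R.T@t; r=R.T@np.linalg.inv(K)@np.array([uv[0],uv[1],1.]); return o+r*(z-o[2])/r[2]
def proj(n,X):
    c=imaging.calibration(n);x=np.array(c['camera_matrix'])@(np.array(c['R'])@np.array(X)+np.array(c['t']));return x[:2]/x[2]
E
python3 - <<'E'
from h import *
for n in('top','side'):
    p,d=snap(n,n+'0.png');np.savez(n+'0.npz',p=p,d=d)
    c=imaging.calibration(n);print(n,-np.array(c['R']).T@np.array(c['t']),(d>0).mean())
print(monitor.state())
E
```

```text
top [ 0.47943791 -0.10130058  1.0401107 ] 0.9959353741496598
side [ 0.4739655  -0.83500769  0.46732474] 0.996203231292517
{'time': 0.1, 'joints': array([-1.14842780e+00,  3.53629163e-01,  1.63406698e+00, -2.33296703e-05,
        1.15521294e+00, -2.36209228e-03]), 'dq': array([-0.00171535, -0.00119144, -0.00199724, -0.00207598,  0.0001661 ,
       -0.00068091]), 'tau': array([-1.74174666e-04, -6.06356978e+01, -3.42820287e+01,  7.68419227e-06,
        4.02593985e-03, -4.99130934e-06]), 'eef_pos': array([ 0.25736435, -0.56902365,  0.1992023 ]), 'ee_rot': array([-6.41530461e-04,  9.77533901e-01,  2.10777226e-01, -1.47648020e-04]), 'contact_force': array([ 0.17343429, -0.12131874, -0.81444475]), 'wrist_torque': array([-0.01920419,  0.02736829, -0.06759083]), 'grip_force': 0.0, 'grip_width': 0.9983770774319736}
```

View pics/top0.png

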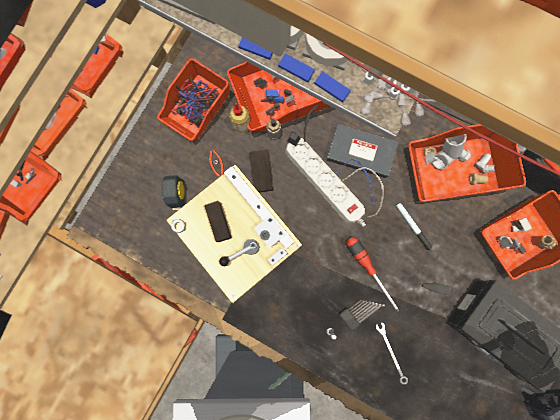

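View pics/side0.png

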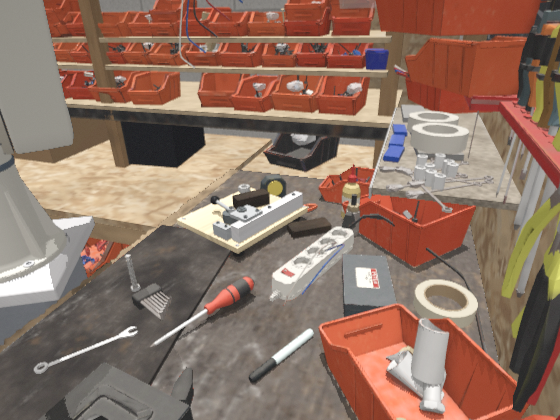

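Top view: board corners are about (167,213), (235,165), (300,245), (233,302). The block is at (218,222), the cam hub at (252,246), the knob at (224,261) and the nut at (179,226). The side view shows the fence standing between that camera and the block.

Run:
```python
from h import *
z=np.load('top0.npz');p,d=z['p'],z['d'];P=pts('top',d)
win=np.zeros(d.shape,bool);win[155:310,160:310]=1
hsv=cv2.cvtColor(p,cv2.COLOR_RGB2HSV)
print('heights board/block/fence/hub/knob',[np.round(P[v,u],4) for u,v in((200,260),(218,222),(245,190),(252,246),(224,261),(265,230))])
B=win&(hsv[...,2]>150)&(hsv[...,1]>40)&(abs(P[...,2]-.035)<.008)
n,l,s,c=cv2.connectedComponentsWithStats(B.astype(np.uint8));k=1+s[1:,4].argmax()
q=P[win&(P[...,2]>.025)&(P[...,2]<.045)]
r0=cv2.minAreaRect(P[l==k][:,:2].astype(np.float32)*1000);print('board mask',r0, P[l==k][:,2].mean())
# whole jig hull from all points above 25mm attached
n,l,s,c=cv2.connectedComponentsWithStats((win&(P[...,2]>.026)).astype(np.uint8));k=l[260,200]
r=cv2.minAreaRect(P[l==k][:,:2].astype(np.float32)*1000);print('jig hull',r)
print(cv2.boxPoints(r0),cv2.boxPoints(r))
dark=win&(hsv[...,2]<90)&(P[...,2]>.05)
n,l,s,c=cv2.connectedComponentsWithStats(dark.astype(np.uint8))
for i in range(1,n):
    if s[i,4]>25:
        Q=P[l==i];print(c[i],s[i,4],'z',np.median(Q[:,2]),'mean',Q.mean(0),cv2.minAreaRect(Q[:,:2].astype(np.float32)*1000))
zs=P[win][:,2];print(np.histogram(zs,bins=np.arange(.02,.1,.004)))
F=win&(P[...,2]>.067)&(P[...,2]<.078)&(hsv[...,1]<60)&(hsv[...,2]>100)
Q=P[F];print('fence',cv2.minAreaRect(Q[:,:2].astype(np.float32)*1000),len(Q),Q[:,2].mean())
c=imaging.calibration('top');print(c)
im=cv2.resize(p[155:310,160:310],None,fx=3.8,fy=3.8,interpolation=cv2.INTER_CUBIC);cv2.imwrite('pics/crop0.png',im[:,:,::-1])
```

```text
heights board/block/fence/hub/knob [array([0.4783, 0.089 , 0.0355]), array([0.5637, 0.0424, 0.0681]), array([ 0.6361, -0.0197,  0.0707]), array([ 0.5078, -0.0353,  0.0769]), array([0.4753, 0.0273, 0.0787]), array([ 0.5425, -0.0652,  0.0876])]
board mask ((543.2106323242188, 10.28338623046875), (250.62393188476562, 208.88925170898438), 38.91411209106445) 0.03446454945381474
jig hull ((543.0111083984375, 10.475082397460938), (250.38687133789062, 210.41085815429688), 38.752994537353516)
[[ 380.09946    12.835243]
 [ 511.3142   -149.69907 ]
 [ 706.3218      7.731529]
 [ 575.10706   170.26584 ]] [[ 379.52396    14.153107]
 [ 511.23364  -149.93617 ]
 [ 706.4983      6.797058]
 [ 574.7886    170.88634 ]]
[172.10204082 191.08163265] 196 z 0.05880499598693914 mean [0.63821418 0.15077855 0.05820483] ((643.1578369140625, 154.60203552246094), (67.18233489990234, 35.150943756103516), 3.352600574493408)
[217.6256 221.3008] 625 z 0.0682477968794616 mean [0.56471616 0.04225032 0.07564608] ((525.2619018554688, 0.2324066162109375), (211.5689697265625, 69.81182861328125), 47.44792556762695)
[223.859154
[... 289 characters left out ...]
 224,   37,    0,    0]), array([0.02 , 0.024, 0.028, 0.032, 0.036, 0.04 , 0.044, 0.048, 0.052,
       0.056, 0.06 , 0.064, 0.068, 0.072, 0.076, 0.08 , 0.084, 0.088,
       0.092, 0.096]))
fence ((588.6513061523438, 15.839385986328125), (305.11297607421875, 154.13816833496094), 44.506290435791016) 1019 0.07198986936679767
{'camera_matrix': array([[428.45123913,   0.        , 278.09183459],
       [  0.        , 428.45123913, 207.6454292 ],
       [  0.        ,   0.        ,   1.        ]]), 'R': array([[-0.01426483, -0.99986446, -0.00822008],
       [-0.99296385,  0.01513194, -0.11744706],
       [ 0.11755552,  0.00648688, -0.99304512]]), 't': array([-0.08589796,  0.59975532,  0.97717341])}
```

View pics/crop0.png

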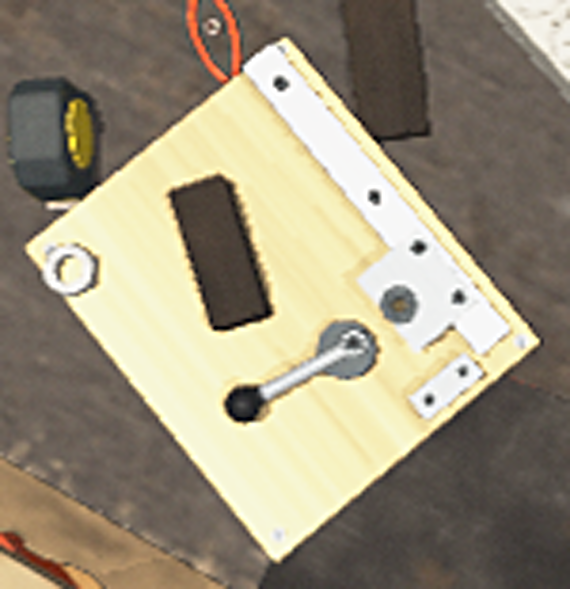

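Crop: the fence runs from crop (265,60) to (500,330). The block is at (220,250), with its lower end swung away from the fence. The lever runs from (352,345) to the knob at (244,402), the nut is at (72,268), and the board outline fits 250×210. Next I fit the block, lever and nut in jig axes and check heights with the second view.

```bash
cat >> h.py <<'E'
J0=np.array([.5431,.0104]);psi=np.radians(38.83-90)
RJ=np.array([[np.cos(psi),-np.sin(psi)],[np.sin(psi),np.cos(psi)]])
def toj(w): return (np.asarray(w)[...,:2]-J0)@RJ*1000
def tow(j): return J0+RJ@(np.array(j)/1000)
def look(p,d,n='top'):
    P=pts(n,d);j=toj(P);z=P[...,2];hsv=cv2.cvtColor(p,cv2.COLOR_RGB2HSV)
    inb=(abs(j[...,0])<110)&(abs(j[...,1])<128)
    B=inb&(hsv[...,2]<110)&(z>.058)&(z<.073)
    nn,l,s,c=cv2.connectedComponentsWithStats(B.astype(np.uint8))
    for i in range(1,nn):
        if s[i,4]>60:
            r=cv2.minAreaRect(j[l==i].astype(np.float32));print(n,'dark z',np.round(np.median(z[l==i]),4),s[i,4],np.round(r[0],1),np.round(r[1],1),round(r[2],1))
    K=inb&(hsv[...,2]<70)&(z>.0735)&(abs(j[...,0]-17)<90)&(np.hypot(j[...,0]-17,j[...,1]+55)<90)
    if K.sum()>10: k=j[K].mean(0);print(n,'knob',k,np.median(z[K]),'theta',np.arctan2(k[1]+55,17-k[0]))
    return P,j,z,hsv
E
python3 - <<'E'
from h import *
for n in('top','side'):
    q=np.load(n+'0.npz');P,j,z,h=look(q['p'],q['d'],n)
    m=(abs(j[...,0]+82)<28)&(abs(j[...,1]-85)<35)&(z>.042)&(z<.06)
    if m.sum(): print('nut',j[m].mean(0),j[m].min(0),j[m].max(0))
    m=(z>.066)&(z<.075)&(abs(j[...,1]-50)<50)&(j[...,0]>60)&(j[...,0]<110);print('fence x',np.percentile(j[m][:,0],[2,98]),np.median(z[m]))
    m=(z>.057)&(z<.067)&(abs(j[...,0]-43)<25)&(abs(j[...,1]+105)<25);print('stop',m.sum(),np.percentile(j[m],[3,97],axis=0) if m.sum() else 0)
    print('fence ang',end=' ')
for a in([-72,30],[-11,37],[52,5],[-50,-62]): print(a,tow(a))
E
```

```text
top dark z 0.0683 608 [-11.8  39.3] [88.7 35.7] 69.0
top knob [  9.00480753 -84.5640298 ] 1.0401106954707213 theta -1.3066777045258935
nut [-88.74626578  91.31170897] [-103.69213124   75.71465349] [-74.02348645 108.0859427 ]
fence x [70.42886302 93.43776356] 0.07142063482805736
stop 150 [[  22.26663707 -117.57825919]
 [  63.09522294 -100.91963627]]
fence ang side dark z 0.0688 337 [-11.3  38.6] [89.1 38.1] 69.5
side knob [-53.58546989 -45.09575428] 0.07605902079286078 theta 0.13940550506366117
nut [-86.94393898  89.20619663] [-103.26474975   75.4379637 ] [-74.2232512  105.79490983]
fence x [70.65214509 94.63938372] 0.07219929492738451
stop 116 [[  23.49100018 -118.95146247]
 [  64.28671911 -101.74191586]]
fence ang [-72, 30] [0.52132544 0.08529906]
[-11, 37] [0.56502623 0.04216854]
[52, 5] [ 0.57959966 -0.02697345]
[-50, -62] [0.46345081 0.01047576]
```

Call:
jog_arm(moves=[[0,0,0.645,0.4,0.967,0,40],[0,0,0.645,0.4,0.967,0,40],[0,0,0.645,0.4,0.967,0,40],[0,0,0.645,0.4,0.967,0,40],[0,0,0.645,0.4,0.967,0,40],[0,0,0.645,0.4,0.967,0,40],[0,0,0.645,0.4,0.967,0,40],[0,0,0.645,0.4,0.967,0,40],[0,0,0.645,0.4,0.967,0,40],[0,0,0.645,0.4,0.967,0,40]])

```text
time: 1.1
eef_pos: [0.3577, -0.3265, 0.1997]
ee_rot: [-0.0, 0.852, 0.524, -0.0]
contact_force: [-0.7, -0.2, 0.2]
grip_width: 0.468
grip_force: 0.0
```

Call:
jog_arm(moves=[[0,0,0.645,0.4,0.967,0,40],[0,0,0.645,0.4,0.967,0,40],[0,0,0.645,0.4,0.967,0,40],[0,0,0.645,0.4,0.967,0,40],[0,0,0.645,0.4,0.967,0,40],[0,0,0.645,0.4,0.967,0,40],[0,0,0.645,0.4,0.967,0,40],[0,0,0.645,0.4,0.967,0,40],[0,0,0.645,0.4,0.967,0,40],[0,0,0.645,0.4,0.967,0,40]])

```text
time: 2.1
eef_pos: [0.4576, -0.0849, 0.1997]
ee_rot: [-0.0, 0.63, 0.777, -0.0]
contact_force: [0.4, -0.2, -0.1]
grip_width: 0.47
grip_force: 0.0
```

Call:
jog_arm(moves=[[0,0,0.645,0.4,0.967,0,40],[0,0,0.645,0.4,0.967,0,40],[0,0,0.645,0.4,0.967,0,40],[0,0,0.645,0.4,0.967,0,40],[0,0,0.645,0.4,0.967,0,40],[0,0,0.645,0.4,0.967,0,40],[0,0,0.645,0.4,0.967,0,40],[0,0,0,0,0,0,40]])

```text
time: 2.9
eef_pos: [0.5284, 0.0856, 0.1996]
ee_rot: [-0.0, 0.43, 0.903, 0.0]
contact_force: [0.7, -0.8, 0.5]
grip_width: 0.466
grip_force: 0.0
```

Call:
jog_arm(moves=[[0,0,0,0,0,-1,40],[0,0,0,0,0,-1,40],[0,0,0,0,0,-1,40],[0,0,0,0,0,-1,40],[0,0,0,0,0,-1,40],[0,0,0,0,0,-0.6,40],[0,0,0,0,0,-0.4,40],[0,0,0,0,0,-0.2,40],[0,0,0,0,0,0,40]])

```text
time: 3.8
eef_pos: [0.5274, 0.083, 0.0447]
ee_rot: [-0.0, 0.432, 0.902, -0.0]
contact_force: [-0.7, 0.1, -0.3]
grip_width: 0.466
grip_force: 0.0
```

Call:
jog_arm(moves=[[0,0,0,0.25,-0.31,0,40],[0,0,0,0.25,-0.31,0,40],[0,0,0,0.25,-0.31,0,40],[0,0,0,0.25,-0.31,0,40],[0,0,0,0.25,-0.31,0,40],[0,0,0,0.25,-0.31,0,40],[0,0,0,0.25,-0.31,0,40],[0,0,0,0,0,0,40]])

```text
time: 4.6
eef_pos: [0.5724, 0.028, 0.0449]
ee_rot: [0.0, 0.432, 0.902, 0.0]
contact_force: [0.7, 0.2, 0.4]
grip_width: 0.467
grip_force: 0.0
```

Run:
```python
from h import *
p,d=snap('top');look(p,d);s=monitor.state();print(toj(s['eef_pos']),s['eef_pos'],s['contact_force'])
im=cv2.resize(p[155:310,160:310],None,fx=3.8,fy=3.8,interpolation=cv2.INTER_CUBIC);cv2.imwrite('pics/c1.png',im[:,:,::-1])
```

```text
top knob [ 51.15897544 -43.49848277] 0.4327152990878356 theta 2.8168101645671415
[ 3.84811018 33.60565058] [0.57169194 0.02847342 0.04478939] [ 0.67601111  0.54498002 -0.25694425]
```

View pics/c1.png

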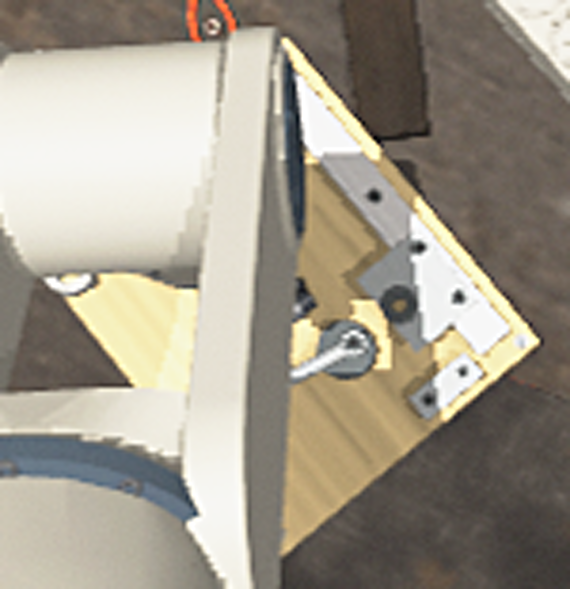

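The arm hides the block in this view, so I go on by force feedback.

Call:
jog_arm(moves=[[0,0,0,0.125,-0.155,0,40],[0,0,0,0.125,-0.155,0,40],[0,0,0,0.06,-0.08,0,40],[0,0,0,0.06,-0.08,0,40],[0,0,0,0,0,0,40]])

```text
time: 5.15
eef_pos: [0.5808, 0.0171, 0.0449]
ee_rot: [0.0, 0.432, 0.902, 0.0]
contact_force: [0.2, -0.6, 0.0]
grip_width: 0.471
grip_force: 0.0
```

Call:
jog_arm(moves=[[0,0,0,0.04,-0.05,0,40],[0,0,0,0.04,-0.05,0,40],[0,0,0,0,0,0,40]])

```text
time: 5.45
eef_pos: [0.5827, 0.0147, 0.0449]
ee_rot: [0.0, 0.432, 0.902, 0.0]
contact_force: [0.0, 1.1, -0.1]
grip_width: 0.469
grip_force: 0.0
```

Run:
```python
from h import *
p,d=snap('side','s1.png');look(p,d,'side');s=monitor.state();print(toj(s['eef_pos']),s['eef_pos'],s['contact_force'])
im=cv2.resize(p[160:260,170:330],None,fx=4.8,fy=4.8,interpolation=cv2.INTER_CUBIC);cv2.imwrite('pics/c2.png',im[:,:,::-1])
```

```text
side dark z 0.0678 251 [-11.8  37.3] [87.8 38.3] 68.6
side knob [32.29378317 -0.52284719] 0.19278807858950672 theta 1.8444888416721676
[21.40038245 33.49093416] [0.58260806 0.0147281  0.04487823] [0.51541476 0.47405693 0.84878636]
```

View pics/c2.png

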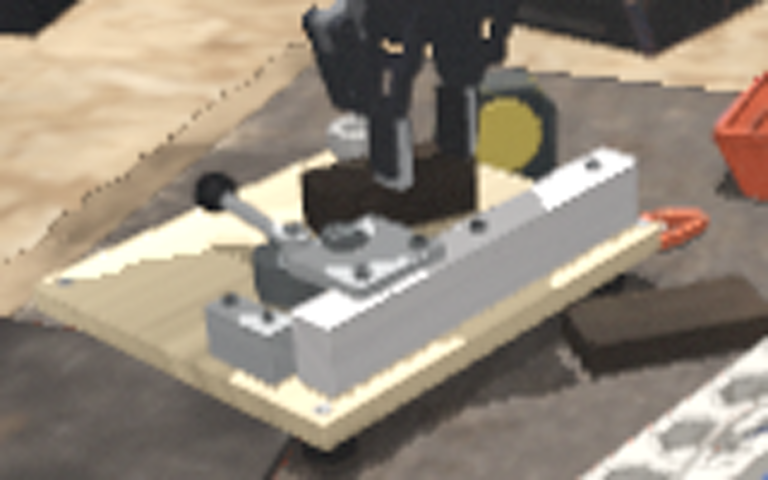

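Side crop: the block at (390,185) has not moved, and the fingertip at (395,185) is in front of it on the fence side. The fingers must have passed over it, so I measure the real tip height.

Run:
```python
from h import *
p,d=snap('side');P=pts('side',d);j=toj(P)
for u,v in((252,197),(253,192),(253,185),(250,205),(240,205),(264,185)):print((u,v),p[v,u],np.round(j[v,u],1),np.round(P[v,u,2],4))
for X in([21,6,45],[21,6,55],[21,6,70],[21,60,45],[21,60,70]): print(X,proj('side',[*tow(X[:2]),X[2]/1000]))
m=(abs(j[...,0]-21)<25)&(abs(j[...,1]-33)<60)&(P[...,2]>.05)&(P[...,2]<.12)
vv,uu=np.where(m&(abs(j[...,0]-21)<16));zz=P[vv,uu,2];o=np.argsort(zz)[:12];print(np.c_[uu[o],vv[o],np.round(j[vv[o],uu[o]],0),np.round(zz[o]*1000)])
s=monitor.state();print(s['eef_pos'],s['joints'])
```

```text
(252, 197) [95 95 97] [30.4  1.1] 0.0868
(253, 192) [125 126 128] [31.5  4.3] 0.099
(253, 185) [108 108 110] [33.3  3.7] 0.1176
(250, 205) [84 83 80] [ 1.2 21.6] 0.0489
(240, 205) [46 42 37] [-10.2  -1.6] 0.0545
(264, 185) [39 40 43] [21.9 53.6] 0.0977
[21, 6, 45] [251.47442653 210.83861476]
[21, 6, 55] [251.26325937 207.17949787]
[21, 6, 70] [250.94260008 201.62309494]
[21, 60, 45] [266.16718603 203.25228512]
[21, 60, 70] [265.82999031 194.29714656]
[[262. 201.  11.  55.  50.]
 [255. 203.   5.  36.  50.]
 [266. 200.  15.  66.  50.]
 [259. 202.   9.  46.  50.]
 [267. 200.  18.  67.  51.]
 [258. 202.   8.  44.  51.]
 [257. 202.   7.  42.  51.]
 [269. 199.  19.  73.  51.]
 [261. 201.  11.  52.  51.]
 [264. 200.  14.  60.  52.]
 [268. 199.  18.  71.  52.]
 [265. 200.  17.  61.  53.]]
[0.58255811 0.01476057 0.04487676] [ 2.27703450e-02  4.77135184e-01  1.84346445e+00 -2.61382892e-05
  8.21050617e-01 -6.54885573e-01]
```

Call:
jog_arm(moves=[[0,0,0,0,0,0.8,40],[0,0,0,0,0,0.8,40],[0,0,0,-0.5,0.62,0,40],[0,0,0,-0.5,0.62,0,40],[0,0,0,-0.5,0.62,0,40],[0,0,0,-0.3,0.37,0,40],[0,0,0,0,0,0,40],[0,0,0,0,0,0,40]])

```text
time: 6.35
eef_pos: [0.5375, 0.0709, 0.0847]
ee_rot: [0.0, 0.431, 0.902, -0.0]
contact_force: [0.0, -0.2, -0.1]
grip_width: 0.47
grip_force: 0.0
```

Run:
```python
from h import *
p,d=snap('side');P=pts('side',d);j=toj(P);s=monitor.state();e=s['eef_pos'];ej=toj(e);print(e,ej)
p2,d2=snap('side')
m=(abs(j[...,0]-ej[0])<30)&(abs(j[...,1]-ej[1])<50)&(P[...,2]>.06)&(P[...,2]<.2)
vv,uu=np.where(m);zz=P[vv,uu,2]
for lo in np.arange(.06,.2,.01):
    k=(zz>=lo)&(zz<lo+.01)
    if k.any(): q=j[vv[k],uu[k]];print(round(lo,2),k.sum(),q.min(0).round(),q.max(0).round())
m=(P[...,2]<.01)&(P[...,2]>-.03);print('bench z',np.median(P[m][:,2]))
cv2.imwrite('pics/c3.png',cv2.resize(p[120:260,170:330],None,fx=4.2,fy=4.2,interpolation=cv2.INTER_CUBIC)[:,:,::-1])
```

```text
[0.53789998 0.07060156 0.08480529] [-50.15807571  33.69622548]
0.06 53 [-43.  -4.] [-20.  54.]
0.07 12 [-37.  -1.] [-20.  53.]
0.11 5 [-60.   6.] [-48.  54.]
0.12 53 [-60.  -2.] [-37.  63.]
0.13 71 [-60.  -4.] [-37.  66.]
0.14 69 [-61.  -4.] [-38.  65.]
0.15 66 [-62.  -3.] [-37.  67.]
0.16 89 [-62. -16.] [-35.  81.]
0.17 98 [-64. -16.] [-36.  83.]
0.18 101 [-63. -16.] [-30.  83.]
0.19 119 [-66. -15.] [-31.  83.]
bench z 0.0005913486189169686
```

View pics/c3.png

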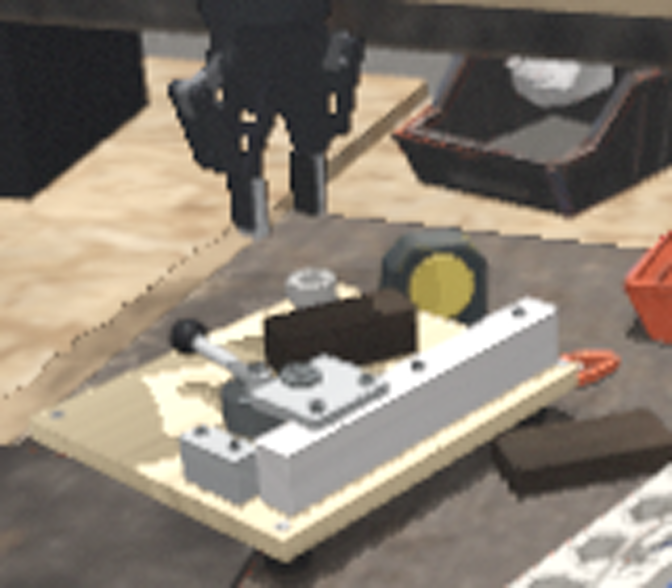

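Side crop: the fingertips are at (258,235) and (312,212), well above the board. By depth they stand at z ≈ 0.118 while the state says 0.085, so the true tip is about 33 mm higher than reported at this opening. xy agrees. I go back in front of the block and descend with that correction.

Call:
jog_arm(moves=[[0,0,0,-0.45,0.56,0,40],[0,0,0,0,0,-0.8,40],[0,0,0,0,0,-0.8,40],[0,0,0,0,0,-0.6,40],[0,0,0,0,0,-0.3,40],[0,0,0,0,0,0,40]])

```text
time: 7.05
eef_pos: [0.5254, 0.0845, 0.0215]
ee_rot: [-0.001, 0.432, 0.902, -0.001]
contact_force: [1.0, -0.4, -0.2]
grip_width: 0.473
grip_force: 0.0
```

```bash
cat >> h.py <<'E'
def tips():
    p,d=snap('side');P=pts('side',d);j=toj(P);s=monitor.state();e=s['eef_pos'];ej=toj(e)
    f=s['contact_force'][:2]@RJ
    print('t',s['time'],'tcp',e.round(4),'jig',ej.round(1),'force jig',f.round(1),s['contact_force'].round(1))
    h=cv2.cvtColor(p,cv2.COLOR_RGB2HSV)
    m=(abs(j[...,0]-ej[0])<16)&(abs(j[...,1]-ej[1])<45)&(P[...,2]>.04)&(P[...,2]<.2)&(h[...,1]<40)
    q=j[m];z=P[m][:,2]
    for lo in np.arange(.04,.12,.01):
        k=(z>=lo)&(z<lo+.01)
        if k.sum()>1: print(round(lo,2),k.sum(),q[k].min(0).round(),q[k].max(0).round(),z[k].min())
    return p,d
E
python3 - <<'E'
from h import *
p,d=tips()
look(p,d,'side')
E
```

```text
t 7.1 tcp [0.526  0.0846 0.0223] jig [-68.5  33.2] force jig [0.2 0.6] [0.6 0.2 0.3]
0.05 16 [-78.   4.] [-58.  57.] 0.05532292565015986
0.06 54 [-79.  -3.] [-55.  59.] 0.060419144599357794
0.07 60 [-78.  -5.] [-55.  61.] 0.07009601368897066
0.08 58 [-76.  -5.] [-55.  63.] 0.08001172006194425
0.09 50 [-76.  -4.] [-55.  76.] 0.09000781297823118
0.1 87 [-79. -12.] [-53.  78.] 0.10011638477864755
0.11 60 [-77. -12.] [-53.  77.] 0.1100879363976958
side dark z 0.0687 335 [-9.3 37.9] [90.2 38.7] 68.9
side knob [-46.39229094  -4.95227915] 0.1929205875044115 theta 0.6683008408617206
```

Call:
jog_arm(moves=[[0,0,0,0,0,-0.3,40],[0,0,0,0.25,-0.31,0,40],[0,0,0,0.25,-0.31,0,40],[0,0,0,0.25,-0.31,0,40],[0,0,0,0,0,0,40]])

```text
time: 7.6
eef_pos: [0.5466, 0.0601, 0.0153]
ee_rot: [0.001, 0.432, 0.902, 0.0]
contact_force: [-0.6, -0.6, -0.1]
grip_width: 0.469
grip_force: 0.0
```

Run:
```python
from h import *
p,d=tips()
look(p,d,'side')
```

```text
t 7.65 tcp [0.5459 0.0605 0.0151] jig [-37.3  33.6] force jig [-0.6 -0.5] [-0.8  0.2 -0.4]
0.05 12 [-46.  -1.] [-28.  53.] 0.050507751019524295
0.06 47 [-46.  -2.] [-24.  59.] 0.06002389973615239
0.07 58 [-44.  -3.] [-23.  61.] 0.07004252925393314
0.08 55 [-46.  -2.] [-23.  63.] 0.0803842315794029
0.09 70 [-49. -11.] [-21.  78.] 0.09012430594416314
0.1 78 [-49. -11.] [-21.  78.] 0.10023019136433635
0.11 60 [-49.   1.] [-21.  78.] 0.11006455233501072
side dark z 0.0686 390 [-14.4  40.7] [90.1 66.1] 85.4
side knob [-22.28478035   0.36902965] 0.17054201169708522 theta 0.9537174864584406
```

Call:
jog_arm(moves=[[0,0,0,0.25,-0.31,0,40],[0,0,0,0.25,-0.31,0,40],[0,0,0,0.25,-0.31,0,40],[0,0,0,0.25,-0.31,0,40],[0,0,0,0.25,-0.31,0,40],[0,0,0,0,0,0,40]])

```text
time: 8.25
eef_pos: [0.5776, 0.0214, 0.015]
ee_rot: [0.001, 0.432, 0.902, 0.0]
contact_force: [0.7, -0.2, 0.8]
grip_width: 0.47
grip_force: 0.0
```

Call:
jog_arm(moves=[[0,0,0,0.063,-0.078,0,40],[0,0,0,0.063,-0.078,0,40],[0,0,0,0.05,-0.062,0,40],[0,0,0,0,0,0,40]])

```text
time: 8.65
eef_pos: [0.5808, 0.0171, 0.0149]
ee_rot: [0.0, 0.432, 0.902, 0.0]
contact_force: [0.2, -0.3, -0.2]
grip_width: 0.464
grip_force: 0.0
```

Run:
```python
from h import *
p,d=tips()
look(p,d,'side')
```

```text
t 8.7 tcp [0.5808 0.0171 0.0149] jig [18.4 33.6] force jig [ 0.3 -0.3] [-0.  -0.4  1. ]
0.05 3 [11. 53.] [14. 54.] 0.05670675692170524
0.06 39 [11. -3.] [34. 57.] 0.06062604434887279
0.07 66 [11. -3.] [33. 60.] 0.07002627678301317
0.08 54 [10. -4.] [32. 61.] 0.0802732350010968
0.09 60 [  7. -10.] [34. 76.] 0.0902485694357232
0.1 72 [  6. -11.] [33. 78.] 0.1000169564010329
0.11 61 [7. 1.] [34. 78.] 0.11004143509753289
side dark z 0.0694 260 [37.6 43.3] [52.8 91.9] 2.1
side knob [29.80502698 -0.33096186] 0.16549111030577518 theta 1.8008766943593995
```

Call:
jog_arm(moves=[[0,0,0,0.04,-0.05,0,40],[0,0,0,0.03,-0.037,0,40],[0,0,0,0,0,0,40]])

```text
time: 9.0
eef_pos: [0.5826, 0.0148, 0.0149]
ee_rot: [0.0, 0.432, 0.902, 0.0]
contact_force: [1.3, 0.4, 0.1]
grip_width: 0.469
grip_force: 0.0
```

Call:
jog_arm(moves=[[0,0,0,0.025,-0.031,0,40],[0,0,0,0.025,-0.031,0,40],[0,0,0,0,0,0,40]])

```text
time: 9.3
eef_pos: [0.5827, 0.0147, 0.0149]
ee_rot: [-0.001, 0.432, 0.902, 0.0]
contact_force: [-4.1, 8.1, 4.8]
grip_width: 0.469
grip_force: 4.8
```

Call:
jog_arm(moves=[[0,0,0,-0.25,0.31,0,40],[0,0,0,0,0,0.8,0],[0,0,0,0,0,0.8,0],[0,0,0,0,0,0.8,0],[0,0,0,0.71,0.156,0,0],[0,0,0,0.71,0.156,0,0],[0,0,0,0.71,0.156,0,0],[0,0,0,0.71,0.156,0,0],[0,0,0,0.71,0.156,0,0],[0,0,0,0,0,0,0]])

```text
time: 10.3
eef_pos: [0.6681, 0.0411, 0.0749]
ee_rot: [0.001, 0.432, 0.902, 0.0]
contact_force: [0.3, -0.7, 0.4]
grip_width: -0.005
grip_force: 0.0
```

Run:
```python
from h import *
p,d=tips();look(p,d,'side')
p,d=snap('top');look(p,d)
```

```text
t 10.35 tcp [0.6664 0.0409 0.0746] jig [ 53.6 115.2] force jig [ 0.1 -0.9] [-0.7 -0.7 -0.4]
0.06 10 [49. 72.] [65. 89.] 0.06836237168336168
0.1 8 [ 46. 106.] [ 65. 119.] 0.10675757009963684
0.11 31 [ 47. 101.] [ 67. 123.] 0.11007581809319483
side dark z 0.0695 179 [49.9 43.5] [27.  91.1] 0.6
side knob [-48.27614773 -42.08195539] 0.07678876876727486 theta 0.19537396779061403
top dark z 0.0683 500 [51.4 38.4] [79.2 34.7] 89.1
top dark z 0.0616 127 [  9.7 -54.6] [32.  33.9] 5.3
top knob [ 15.42317865 -76.86302258] 0.08432083000215997 theta -1.4987982395413828
```

Call:
jog_arm(moves=[[0,0,0,0,0,-0.8,0],[0,0,0,0,0,-0.8,0],[0,0,0,0,0,-0.5,0],[0,0,0,0,0,-0.15,0],[0,0,0,0,0,0,0]])

```text
time: 10.9
eef_pos: [0.6656, 0.0405, 0.0183]
ee_rot: [-0.0, 0.432, 0.902, -0.0]
contact_force: [-0.0, 0.2, 0.3]
grip_width: 0.002
grip_force: 0.0
```

Call:
jog_arm(moves=[[0,0,0,-0.312,-0.251,0,0],[0,0,0,-0.312,-0.251,0,0],[0,0,0,-0.312,-0.251,0,0],[0,0,0,-0.312,-0.251,0,0],[0,0,0,0,0,0,0]])

```text
time: 11.4
eef_pos: [0.6335, 0.0144, 0.0188]
ee_rot: [-0.0, 0.432, 0.902, -0.0]
contact_force: [-0.1, 0.1, -0.2]
grip_width: 0.0
grip_force: 0.0
```

Run:
```python
from h import *
p,d=tips();look(p,d,'side')
p,d=snap('top');look(p,d)
```

```text
t 11.45 tcp [0.6343 0.0148 0.0188] jig [53.7 73.9] force jig [-0.2  0.1] [-0.   0.2  0.2]
0.06 20 [43. 31.] [66. 75.] 0.06638491178403809
0.07 45 [48. 35.] [69. 84.] 0.07018350502599066
0.08 37 [48. 57.] [67. 83.] 0.08010715138650003
0.09 44 [45. 43.] [68. 99.] 0.09039156848193111
0.1 98 [43. 32.] [ 68. 109.] 0.10003159437484196
0.11 71 [43. 29.] [ 70. 114.] 0.110231665731868
side dark z 0.0697 130 [49.8 27.7] [73.9 25.6] 85.1
side knob [14.88031298 -9.61302383] 0.12265155600538276 theta 1.5241276983503285
top dark z 0.0683 255 [51.  -6.4] [54.6 34. ] 88.6
top dark z 0.0613 122 [ 10.7 -54.5] [34.4 31.3] 73.3
top knob [ 48.84906181 -85.14171981] 1.0401106954707213 theta -2.3837293985887826
```

Call:
jog_arm(moves=[[0,0,0,-0.312,-0.251,0,0],[0,0,0,-0.312,-0.251,0,0],[0,0,0,-0.312,-0.251,0,0],[0,0,0,-0.312,-0.251,0,0],[0,0,0,-0.312,-0.251,0,0],[0,0,0,-0.312,-0.251,0,0],[0,0,0,-0.1,-0.08,0,0],[0,0,0,0,0,0,0]])

```text
time: 12.3
eef_pos: [0.5853, -0.0246, 0.0187]
ee_rot: [-0.0, 0.432, 0.902, -0.0]
contact_force: [0.5, -0.6, 0.4]
grip_width: -0.004
grip_force: 0.0
```

Call:
jog_arm(moves=[[0,0,0,-0.062,-0.05,0,0],[0,0,0,-0.062,-0.05,0,0],[0,0,0,-0.05,-0.04,0,0],[0,0,0,0,0,0,0]])

```text
time: 12.7
eef_pos: [0.5814, -0.0276, 0.0186]
ee_rot: [0.0, 0.432, 0.902, 0.0]
contact_force: [0.5, 0.9, -1.3]
grip_width: -0.001
grip_force: 0.1
```

Call:
jog_arm(moves=[[0,0,0,-0.03,-0.024,0,0],[0,0,0,-0.03,-0.024,0,0],[0,0,0,0,0,0,0]])

```text
time: 13.0
eef_pos: [0.5805, -0.0286, 0.0188]
ee_rot: [0.0, 0.432, 0.902, 0.0]
contact_force: [2.8, 2.7, 0.4]
grip_width: -0.0
grip_force: 1.9
```

Run:
```python
from h import *
p,d=tips();look(p,d,'side')
p,d=snap('top');look(p,d)
```

```text
t 13.05 tcp [ 0.5805 -0.0286  0.0188] jig [53.9  4.7] force jig [-0.6  3.2] [2.1 2.5 0.4]
0.06 9 [ 53. -11.] [65. 16.] 0.06736292182664078
0.07 50 [ 50. -35.] [70. 35.] 0.07052278176522252
0.08 62 [ 42. -40.] [69.  9.] 0.08000371576252895
0.09 39 [ 43. -25.] [69. 26.] 0.0905708323757794
0.1 92 [ 46. -34.] [70. 37.] 0.10006984302134045
0.11 85 [ 40. -40.] [70. 42.] 0.11002983356087498
side dark z 0.0683 116 [ 28.  -77.1] [29.7 86.2] 58.3
side knob [ 65.70649909 -20.54201143] 0.16482001091726367 theta 2.525876290863324
top dark z 0.0683 90 [ 51.2 -92.2] [33.4 15.9] 4.5
top knob [ 58.67446639 -80.41508574] 0.42218644176861797 theta -2.593963500727698
```

Call:
jog_arm(moves=[[0,0,0,-0.025,-0.02,0,0],[0,0,0,0,0,0,0],[0,0,0,0,0,0,0]])

```text
time: 13.4
eef_pos: [0.5807, -0.0289, 0.0191]
ee_rot: [0.001, 0.432, 0.902, 0.001]
contact_force: [4.6, 5.0, 0.6]
grip_width: 0.004
grip_force: 3.5
```

Call:
jog_arm(moves=[[0,0,0,0.34,0.27,0,0],[0,0,0,0,0,0.7,0],[0,0,0,0,0,0.7,0],[0,0,0,0,0,0.7,0],[0,0,0,0,0,0.7,0],[0,0,0,-0.74,0.035,0,0],[0,0,0,-0.74,0.035,0,0],[0,0,0,-0.74,0.035,0,0],[0,0,0,-0.74,0.035,0,0]])

```text
time: 14.3
eef_pos: [0.5126, -0.019, 0.0884]
ee_rot: [-0.001, 0.432, 0.902, -0.001]
contact_force: [0.9, 0.4, -0.9]
grip_width: 0.002
grip_force: 0.0
```

Call:
jog_arm(moves=[[0,0,0,-0.74,0.035,0,0],[0,0,0,-0.74,0.035,0,0],[0,0,0,-0.74,0.035,0,0],[0,0,0,0,0,0,0]])

```text
time: 14.7
eef_pos: [0.4554, -0.0163, 0.0882]
ee_rot: [-0.002, 0.432, 0.902, -0.001]
contact_force: [-0.7, 0.1, 0.1]
grip_width: -0.002
grip_force: 0.0
```

Run:
```python
from h import *
p,d=tips();look(p,d,'side')
cv2.imwrite('pics/c4.png',cv2.resize(p[120:260,170:330],None,fx=4.2,fy=4.2,interpolation=cv2.INTER_CUBIC)[:,:,::-1])
p,d=snap('top');look(p,d)
```

```text
t 14.75 tcp [ 0.4574 -0.0164  0.0886] jig [-32.8 -83.6] force jig [0.3 0.7] [0.8 0.2 0.5]
0.06 10 [-47. -53.] [-21. -47.] 0.06680497415847632
0.07 25 [-48. -53.] [-18. -41.] 0.07022272281313421
side dark z 0.0686 117 [ 30.1 -78.6] [29.5 82.9] 58.2
side knob [-17.59204742 -95.57971833] 0.23135134583882572 theta -0.8648835347525113
top dark z 0.0682 142 [ 50.5 -37. ] [51.5 34.5] 89.9
top dark z 0.0684 119 [ 51.3 -92.3] [25.  32.5] 71.3
top knob [  43.6396106  -108.98592762] 1.0401106954707213 theta -2.0291940120131917
```

View pics/c4.png

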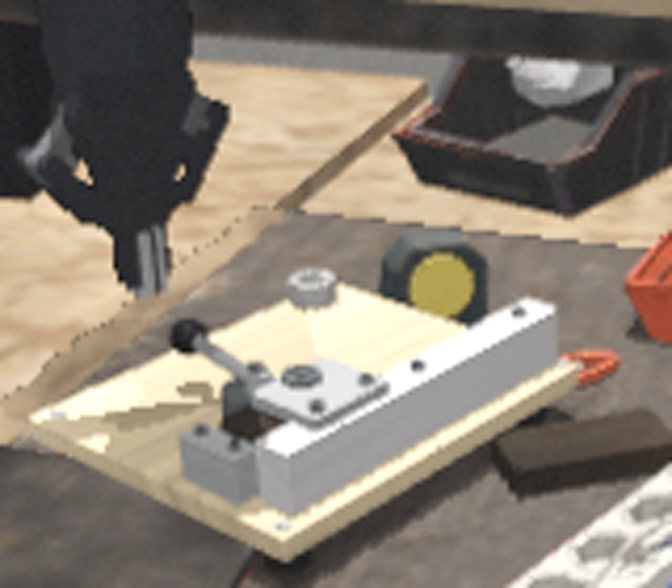

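Side crop: the gripper tips at (147,292) are clear. The block is tucked under the drill plate against the stop, the lever is still open with its knob at (188,335), and the bystanders are in place.

Call:
jog_arm(moves=[[0,0,0,0,0,-0.8,0],[0,0,0,0,0,-0.8,0],[0,0,0,0,0,-0.6,0],[0,0,0,0,0,-0.26,0],[0,0,0,0,0,0,0]])

```text
time: 15.3
eef_pos: [0.4584, -0.0165, 0.0264]
ee_rot: [-0.001, 0.432, 0.902, -0.0]
contact_force: [0.7, -0.6, 0.1]
grip_width: 0.003
grip_force: 0.0
```

Call:
jog_arm(moves=[[0,0,0,0.24,0.193,0,0],[0,0,0,0.24,0.193,0,0],[0,0,0,0.24,0.193,0,0],[0,0,0,0.24,0.193,0,0],[0,0,0,0,0,0,0]])

```text
time: 15.8
eef_pos: [0.4834, 0.0035, 0.0274]
ee_rot: [0.0, 0.432, 0.902, 0.0]
contact_force: [-0.5, 0.5, 0.2]
grip_width: 0.001
grip_force: 0.1
```

Run:
```python
from h import *
p,d=tips();P=pts('side',d);j=toj(P);h=cv2.cvtColor(p,cv2.COLOR_RGB2HSV)
m=(np.hypot(j[...,0]-17,j[...,1]+55)<90)&(P[...,2]>.072)&(P[...,2]<.083)&(h[...,2]<70)&(j[...,0]<20);print(j[m].min(0),j[m].max(0),m.sum())
cv2.imwrite('pics/c5.png',cv2.resize(p[120:260,170:330],None,fx=4.2,fy=4.2,interpolation=cv2.INTER_CUBIC)[:,:,::-1])
```

```text
t 15.85 tcp [0.4829 0.0033 0.0273] jig [-32.2 -51.3] force jig [-0.7  0. ] [-0.4  0.6  0.4]
0.06 23 [-34. -64.] [-18. -47.] 0.060603366352338414
0.07 66 [-46. -67.] [-16. -13.] 0.07013367879522718
0.08 48 [-38. -67.] [-19. -38.] 0.08006732961398833
0.09 42 [-35. -68.] [-18. -42.] 0.09027758629514156
0.1 61 [-40. -83.] [-17. -25.] 0.10041943651543463
0.11 122 [-41. -93.] [-17. -13.] 0.1101378253803004
[-49.83247273 -66.64556712] [-18.76402222 -15.78397776] 34
```

View pics/c5.png

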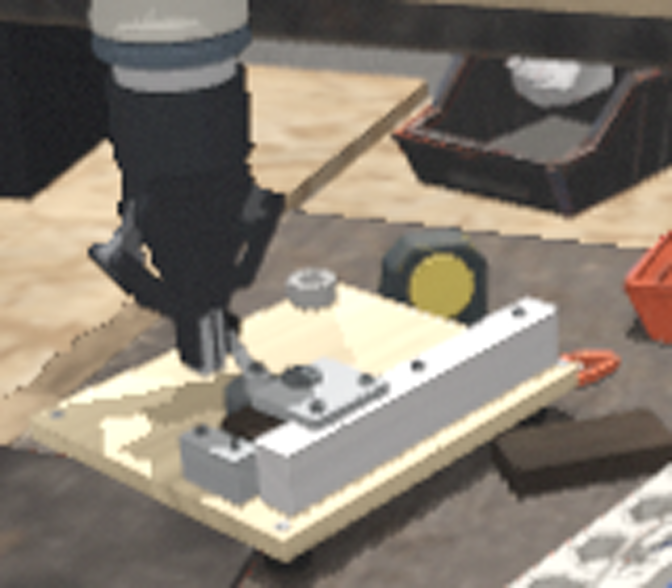

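Side crop: the finger at (210,360) is on the bar's near side and the bar is swinging. I follow the arc.

Call:
jog_arm(moves=[[0,0,0,0.218,0.176,0,0],[0,0,0,0.218,0.176,0,0],[0,0,0,0.295,-0.046,0,0],[0,0,0,0.295,-0.046,0,0],[0,0,0,0.183,-0.084,0,0],[0,0,0,0.183,-0.084,0,0],[0,0,0,0,0,0,0]])

```text
time: 16.55
eef_pos: [0.5181, 0.0048, 0.0272]
ee_rot: [0.001, 0.432, 0.902, 0.0]
contact_force: [-0.1, 1.5, 0.1]
grip_width: 0.001
grip_force: 0.2
```

Call:
jog_arm(moves=[[0,0,0,0.08,-0.06,0,0],[0,0,0,0.05,-0.05,0,0],[0,0,0,0,0,0,0]])

```text
time: 16.85
eef_pos: [0.5204, 0.0022, 0.0272]
ee_rot: [0.0, 0.432, 0.902, 0.0]
contact_force: [-1.0, 2.3, 1.0]
grip_width: 0.001
grip_force: 1.0
```

Run:
```python
from h import *
p,d=tips();look(p,d,'side')
```

```text
t 16.9 tcp [0.5204 0.0022 0.0272] jig [ -7.9 -22.8] force jig [-2.  1.] [-0.5  2.2  0.3]
0.05 2 [  5. -64.] [  7. -63.] 0.051269725227755567
0.06 12 [ -6. -62.] [ 6. 14.] 0.06128726009192346
0.07 72 [-13. -39.] [ 8. 20.] 0.07027278932306659
0.08 40 [-13. -40.] [  5. -17.] 0.08047142586476316
0.09 41 [-15. -40.] [  6. -16.] 0.09001330750304976
0.1 65 [-18. -56.] [8. 6.] 0.10003243030362695
0.11 113 [-17. -63.] [ 7. 16.] 0.11008165589920488
side dark z 0.0691 93 [ 31.7 -79.9] [30.  78.8] 58.9
side knob [  7.9755574  -37.55221169] 0.1695012109734742 theta 1.093463401328983
```

Call:
jog_arm(moves=[[0,0,0,0.038,-0.047,0,0],[0,0,0,0.025,-0.031,0,0],[0,0,0,0,0,0,0]])

```text
time: 17.2
eef_pos: [0.522, 0.0004, 0.0272]
ee_rot: [0.0, 0.432, 0.902, 0.0]
contact_force: [-0.2, 3.2, 0.9]
grip_width: 0.004
grip_force: 1.4
```

Call:
jog_arm(moves=[[0,0,0,0.02,-0.025,0,0],[0,0,0,0,0,0,0]])

```text
time: 17.4
eef_pos: [0.5224, -0.0, 0.0272]
ee_rot: [-0.0, 0.432, 0.902, 0.0]
contact_force: [-1.2, 5.2, 1.8]
grip_width: 0.0
grip_force: 2.1
```

Call:
jog_arm(moves=[[0,0,0,0.025,-0.031,0,0],[0,0,0,0,0,0,0]])

```text
time: 17.6
eef_pos: [0.5227, -0.0004, 0.0271]
ee_rot: [-0.0, 0.432, 0.902, 0.0]
contact_force: [-1.3, 8.4, 2.9]
grip_width: -0.004
grip_force: 3.5
```

Call:
jog_arm(moves=[[0,0,0,0.025,-0.031,0,0],[0,0,0,0,0,0,0]])

```text
time: 17.8
eef_pos: [0.523, -0.0006, 0.0271]
ee_rot: [-0.001, 0.432, 0.902, 0.0]
contact_force: [-3.0, 12.3, 3.1]
grip_width: -0.003
grip_force: 5.2
```

The wedge force is about 11.5 N. I back off, lift and move aside so the cameras can see.

Call:
jog_arm(moves=[[0,0,0,0,0,0,0],[0,0,0,-0.1,0.12,0,0],[0,0,0,-0.5,0.62,0,0],[0,0,0,0,0,0.8,0],[0,0,0,0,0,0.8,0],[0,0,0,0,0,0.9,0],[0,0,0,0,0,0.9,0],[0,0,0,0,-1,0.5,0],[0,0,0,0,-1,0.5,0],[0,0,0,0,-1,0,0]])

```text
time: 18.8
eef_pos: [0.51, -0.0596, 0.139]
ee_rot: [0.002, 0.432, 0.902, 0.0]
contact_force: [-0.8, 0.2, -0.7]
grip_width: 0.001
grip_force: 0.0
```

Call:
jog_arm(moves=[[0,0,0,-0.3,-1,0,0],[0,0,0,-0.3,-1,0,0],[0,0,0,-0.3,-1,0,0],[0,0,0,-0.3,-1,0,0],[0,0,0,-0.3,-1,0,0],[0,0,0,-0.3,-1,0,0],[0,0,0,-0.3,-1,0,0],[0,0,0,-0.3,-1,0,0],[0,0,0,0,-1,0,0],[0,0,0,0,0,0,0]])

```text
time: 19.8
eef_pos: [0.4487, -0.2864, 0.1374]
ee_rot: [0.001, 0.433, 0.902, -0.001]
contact_force: [-0.0, 0.7, -0.3]
grip_width: 0.0
grip_force: 0.0
```

Run:
```python
from h import *
p,d=snap('top');P,j,z,h=look(p,d)
m=(h[...,2]<110)&(z>.06)&(z<.0715)&(j[...,0]>22)&(j[...,0]<72)&(j[...,1]<5)&(j[...,1]>-102)
print('block x',np.percentile(j[m][:,0],[1,99]),'y',np.percentile(j[m][:,1],[1,99]),m.sum())
k=(h[...,2]<70)&(z>.0715)&(z<.085)&(np.hypot(j[...,0]-17,j[...,1]+55)<95)&(np.hypot(j[...,0]-17,j[...,1]+55)>58)&(j[...,0]<40)
c=j[k].mean(0);print('knob',c,k.sum(),'theta',np.arctan2(c[1]+55,17-c[0]))
cv2.imwrite('pics/c6.png',cv2.resize(p[155:310,160:310],None,fx=3.8,fy=3.8,interpolation=cv2.INTER_CUBIC)[:,:,::-1])
print(monitor.state()['time'])
```

```text
top dark z 0.0681 277 [ 48.7 -55.7] [38.5 89.5] 0.5
top knob [ 33.73224772 -53.56916309] 0.08345053088184522 theta 3.056286456345404
block x [29.20261097 67.65813888] y [-99.52828294 -11.71921792] 275
knob [ 7.64705537 17.57007346] 63 theta 1.4426213273479258
19.85
```

View pics/c6.png

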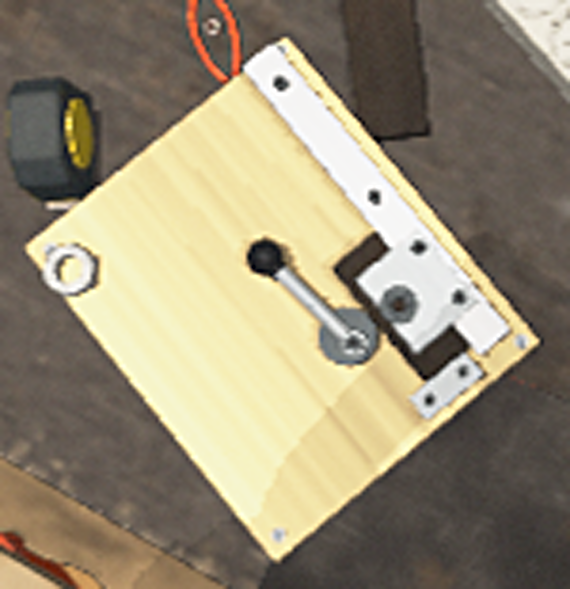

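Top crop: the block is under the drill plate, flush with the fence and with the stop at (445,385). The cam bears on it, the lever stays at 1.44 rad with the knob at (265,257), and the nut, tape, clip and offcut have not moved.

```bash
python3 -c "
from bench import env
print(env.hand_in())"
```

```text
the job is handed in; nothing more can be done
None
```

The block sits home against the fence and end stop, the cam lever stays clamped at about 1.44 rad after a final push of about 11.5 N, and the job is handed in at about 20 s; no verdict was returned.

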